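Run up the serving-hatch shutter with its hold-to-run key

TASK

Start the roller shutter of the serving hatch from the control station on the counter: first switch the station's isolator on by turning its handle clockwise until it snaps over, then take the shutter key (the one with the flat rectangular black head) out of the key rack and work it down into the key switch, wiggling it past the sticky pins if it binds, until its collar sits fully home. Turn the key a quarter turn clockwise against its spring and finish while still gripping it and holding it turned, because the shutter runs only while the key is held over. Leave the other keys in the rack and the other things on the counter where they are.

Things in the scene. Friction and masses are not known exactly. Their poses are not given: they have to be found in the camera images.
- station: Grey painted metal control box of the shutter, screwed to the counter: 120 mm (x) by 220 mm (y) by 80 mm high, origin under its centre, z up. On its flat lid (z = 80 mm) are the isolator, on its +y half (55 mm from the centre), and the key switch, on its -y half (55 mm from the centre).
- isolator (a joint): Isolator handle, turns about the vertical: 0 = off (as found; the handle's bar lies along the station's y), 1.571 = on (bar along the station's x), growing clockwise seen from above. Snap action: an over-centre spring resists with 0.17 N m at first, less farther on; just past 0.8 it goes over centre and snaps on by itself; let go short of that, it springs back to off.
- isolator_grip (a point): Point on the isolator's turning axis, 110 mm above the counter, at the height to grip the handle: a black bar 50 mm long (this point's y axis), 14 mm thick (its x axis) and 28 mm tall, from 87 to 115 mm above the counter, on a round 46 mm foot and a 64 mm square plate (top 84 mm above the counter).
- barrel (a joint): Key barrel, turns about the vertical: 0 = at rest, 1.571 = a quarter turn clockwise seen from above, its stop; the switch makes contact from 1.2 on. A spring always pushes it back to 0: 0.03 N m at rest, 0.09 N m at the stop. The key, with play and give, leads it by 0.15 to 0.25 rad. A ward inside stops it while the key is far from home: press the key fully home before turning.
- keyway (a point): Centre of the keyway's mouth in the round steel face (39 mm over the bezel) of the key switch, 86 mm above the counter, on the barrel's axis; turns with the barrel. Straight down: a slot 13 mm long (y axis) by 6.2 mm wide (x axis), with a 2 mm chamfer. Sticky spring pins resist the key's nose and then the last 12 mm of its way with 5 to 20 N; small twists to and fro ease it through.
- key_rack: Wooden key rack fixed to the counter, 60 mm (x) by 220 mm (y), top 55 mm above the counter, origin under its centre. Three slots in its top, at y = -65, 0 and +65 mm, each hold a key upright, blade down, resting on its collar.
- shutter_key: Shutter key, standing blade down in one of the rack's slots, slightly loose. Origin: centre of the underside of its collar (steel disc 16 mm wide, 5 mm thick), z up. Head: see key_head. The double-bitted blade goes 37 mm below the origin, up to 12 mm wide (y), 4.8 mm thick (x), 5 mm wide at its nose; works either way round. Home: collar on the switch's face, origin at the keyway's mouth. 45 g.
- key_head (a point): Centre of the shutter key's head, 23 mm above the key's origin: a flat rectangular black paddle 32 mm wide (y), 10 mm thick (x) and 30 mm tall, from 8 to 38 mm above the collar's underside. Same axes as the key.
- pantry_key: Another key in the rack, to be left: round black knob head 26 mm across. Origin: underside of its collar, on the rack's top.
- freezer_key: Another key in the rack, to be left: thin steel ring head 30 mm across. Origin: underside of its collar, on the rack's top.
- salt_jar: Bystander: glass jar 52 mm across, 95 mm tall; origin under its centre.
- lemon: Bystander: lemon lying on the counter, 78 by 56 mm; origin under its centre.
- mug: Bystander: white mug 82 mm across, 95 mm tall, handle at its +y; origin under its centre.
- spoon: Bystander: wooden spoon 260 mm long, lying flat on the counter near the robot, to its left.
- wrap_box: Bystander: blue food-wrap carton 52 by 305 by 52 mm high, lying along y at the back left; origin under its centre.

How it is judged (in metres and radians):
On the way, in this order (a step that is already met when the one before it is completed fails the run):
1. the isolator is switched on (value of joint isolator above 1.3 rad), for 0.2 s.
2. the shutter key is fully home in the key switch (z of shutter_key in the frame of keyway between -0.003 and 0.002 m and horizontal distance between shutter_key and keyway below 0.003 m and angle between shutter_key's own z axis and vertical below 0.12 rad and value of joint isolator above 1.3 rad), for 0.2 s.
3. the key is turned a quarter turn (all of step 2 and value of joint barrel above 1.2 rad and contact force between the fingers and shutter_key above 2 N), for 0.3 s.
At the end, for the whole second after the job is handed in: Isolator on (above 1.3 rad), shutter key fully home (collar within 2 mm of the face, within 3 mm of the axis, upright within 0.12 rad), barrel held above 1.2 rad against its spring, the fingers still gripping the key with more than 2 N (all of step 3); the arm keeps its last pose, push and grip.
It fails at once if another key is taken out, or another thing on the counter is pushed aside (distance of any of pantry_key, freezer_key from where it was at the start of the episode above 0.015 m or distance of any of salt_jar, lemon, mug, spoon, wrap_box from where it was at the start of the episode above 0.03 m).
It also fails if it takes over 64 s, if anything falls off the work surface, if the arm or the gripper's body presses on something with over 40 N, if the wrist force passes 120 N, or if a joint passes its speed limit or range.

ROBOT

A 6-joint arm with a two-finger parallel gripper is mounted at the origin on the work surface. World frame = base frame: x ahead of the robot, y to its left, z up, the work surface at z = 0. Lengths are in m, angles in degrees, forces in N, time in s.
With the tool pointing down it reaches from about 0.275 to 0.85 m from the base axis. Payload 19 kg.
Tool frame: the origin (TCP) lies at the very end of the fingers, on their centre line; the grasp point (between the pads) lies 19 mm behind it; z points along the fingers, y is the line along which they close (so a half turn about z gives the same grasp; the last joint's range is limited). The gripper opens to 85 mm and grips with 20 to 120 N. Pads are 22 mm wide; open, the fingers measure 114 mm over their backs; the gripper's body (76 mm by 85 mm) begins 54 mm behind the grasp point. The pads swing forward as they close: fully open they stand 13 mm farther back than shut.
Start: joints at [58.728, 8.623, 82.357, -0, 89.026, -7.678], TCP at [0.23, 0.527, 0.231] pointing down, gripper open.
Joint ranges: [-160.23, 160.23], [-39.13, 120.54], [6.94, 153.29], [-79.49, 259.48], [9.18, 160.14], [-161.06, 161.06]. Speed limits (degrees/s): [108.29, 108.29, 127.2, 172.46, 172.46, 172.46].

INTERFACE

Orientations are given as a 3x3 rotation matrix whose columns are the frame's x, y, z axes.
In Python, from bench import * gives the robot as it stands. The module is installed in compiled form; this text tells all that it offers.
- The arm moves only by the tool send_rows, never from a script. Its argument "increments" is a list of rows, each a list of 7 numbers: the shift along the tool's x, y, z in m, then the turn, a rotation vector about the tool's x, y, z in rad, then the finger opening in m, from 0 to 0.0854. In form: [[x, y, z, ax, ay, az, claw], ...]. A call has 1 to 10 rows; each row shifts and turns the commanded pose from where the row before left it, along the tool's axes as they then stand; what a row does not reach is not made up. A row lasts 1/8 s, in which the tool goes at most 62.5 mm and 10.7 degrees, less where a joint would pass 70% of its speed; a pose out of reach is approached as far as the arm can. A call with a gripper value outside its range is refused whole. The fingers move at their own pace and stop on an object; "grip_force" is the grip in N (left out, the last holds). Time passes only in rows, so rows that do not move let the fingers close. It gives the time, the measured TCP pose, the force, the opening and the grip force at its end, in the units of the state.
- get_obs(): the state, without advancing time (a new reading comes with each control period).
- snapshot(name): name is "side" or "top" or "wrist"; returns a dict with "frame" (420x560x3 uint8, red, green, blue), "fx", "fy", "cx", "cy" (pixels), "k1" (the pictures are not rectified: a ray, as slopes to the right and down, at radius r is drawn at 1 + k1 r^2 times it, then the intrinsics apply), "R" (3x3) and "t" (3): a world point X has camera coordinates R X + t; the wrist camera has in their place "tool_from_camera" (4x4, takes a point from camera to tool coordinates, whose origin is the TCP and whose axes are the flange's). Camera axes: x right, y down, z forward; pixel columns grow to the right and rows downward; lengths in m; the calibration is good to about 2 mm. A picture is of the moment at which its call begins: read the wrist's pose just before it. There is no depth.
- hand_in(): hands the job in; it is judged then, once.
The state is a dict: "time_s": time; "joints": joint angles; "dq": joint speeds; "effort": joint torques, N m; "ee_pos": TCP position; "ee_rot": TCP orientation; "ft_force": force on the tool from outside, world axes, zero at the start; "moment": the same for the moment, N m; "gripper_width": opening from 0.0 (shut) to 1.0 (fully open); "grasp_force": force on a finger pad.
Only numpy, scipy, OpenCV 4.12 (cv2) and the standard library are available. Lean on these libraries where they do the work, as an engineer would, in place of code of your own. Each camera call takes 0.05 s, during which the arm holds its last target. There are 200 camera calls.

## Working session

There is one attempt and no reset: what is moved stays moved. The work goes in short steps, Python scripts to look and compute and a tool call to move; the robot and the scene stay as the last step left them, time stands still between calls to the robot, and variables do not carry over. Pictures are saved under pics/ and viewed, at most 10 in all, crops included, and the job is handed in when it is done.

Besides the shell and the picture viewer there is one more tool, called after "Emit:" in YAML: its name, and indented under it one key for each argument. send_rows: Moves the arm, as the interface text tells. Its arguments: {"type":"object","properties":{"increments":{"type":"array"},"grip_force":{"type":"number"}},"required":["increments"]}

```bash
mkdir -p pics
cat > h.py <<'E'
from bench import *
import numpy as np, cv2
def snap(n,f=None):
    o=get_obs(); s=snapshot(n)
    if n=="wrist":
        T=np.eye(4);T[:3,:3]=o["ee_rot"];T[:3,3]=o["ee_pos"]
        C=T@np.array(s["tool_from_camera"]); s["Rwc"]=C[:3,:3]; s["c"]=C[:3,3]
    else:
        s["Rwc"]=np.array(s["R"]).T; s["c"]=-s["Rwc"]@np.array(s["t"])
    if f: cv2.imwrite(f"pics/{f}.png",s["frame"][:,:,::-1])
    return s
def ray(s,u,v):
    d=np.array([(u-s["cx"])/s["fx"],(v-s["cy"])/s["fy"]]); p=d.copy()
    for _ in range(20): p=d/(1+s["k1"]*(p@p))
    return s["Rwc"]@np.array([p[0],p[1],1])
def onz(s,u,v,z):
    r=ray(s,u,v); return s["c"]+r*(z-s["c"][2])/r[2]
def proj(s,X):
    p=s["Rwc"].T@(np.array(X)-s["c"]); p=p[:2]/p[2]; p=p*(1+s["k1"]*(p@p))
    return p[0]*s["fx"]+s["cx"],p[1]*s["fy"]+s["cy"]
E
python3 - <<'E'
from h import *
a=snap("top","top0");b=snap("side","side0")
print(a["c"],b["c"],a["fx"],a["k1"]);o=get_obs();print(o["ee_rot"],o["time_s"])
cv2.imwrite("pics/both.png",cv2.resize(np.vstack([a["frame"],b["frame"]])[:,:,::-1],None,fx=.71,fy=.71))
E
```

```text
[ 0.32646071 -0.01679232  1.17417197] [0.13198367 0.53617771 0.47944908] 486.40685422967186 -0.1606914382944653
[[-9.16391959e-01  4.00281707e-01 -5.77079898e-04]
 [ 4.00282084e-01  9.16391555e-01 -8.78482702e-04]
 [ 1.77190589e-04 -1.03602923e-03 -9.99999448e-01]] 0.1
```

View pics/top0.png

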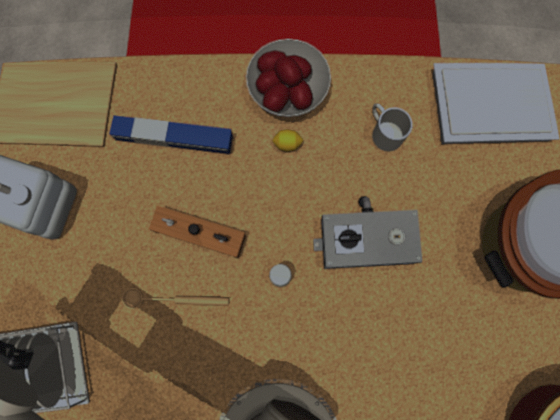

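View pics/side0.png

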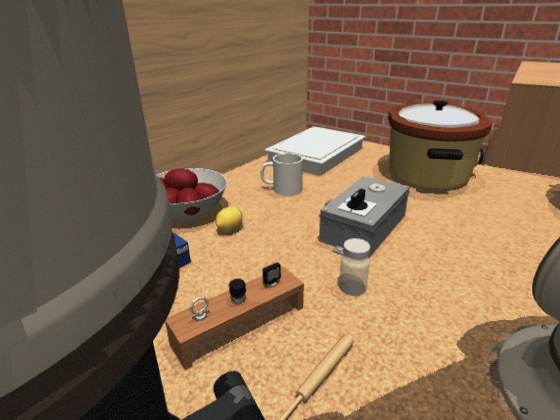

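The top view shows the station at about (372,239), with the isolator at (349,239) and the keyway at (397,237). The rack runs from (152,215) to (243,250), and the shutter key is at about (222,238). The side view confirms its rectangular head at (272,275).

Run:
```python
from h import *
a=snap("top")
for n,u,v,z in [("iso",349,239,.112),("keyway",397,237,.086),("stA",323,214,.08),("stB",418,210,.08),("stC",421,262,.08),("stD",327,268,.08),("key",222,238,.09),("pantry",194,229,.08),("freezer",168,222,.08),("jar",280,274,.095)]:
    print(n,onz(a,u,v,z).round(4))
h=cv2.cvtColor(a["frame"],cv2.COLOR_RGB2HSV)
b=snap("side")
print(onz(b,272,274,.078),onz(b,237,289,.078),onz(b,357,199,.11),onz(b,377,187,.086))
```

```text
iso [ 0.4621 -0.1556  0.112 ]
keyway [ 0.4702 -0.2688  0.086 ]
stA [ 0.5235 -0.1011  0.08  ]
stB [ 0.5339 -0.322   0.08  ]
stC [ 0.4137 -0.324   0.08  ]
stD [ 0.4004 -0.1092  0.08  ]
key [0.4654 0.1272 0.09  ]
pantry [0.4868 0.1937 0.08  ]
freezer [0.5025 0.255  0.08  ]
jar [ 0.3857 -0.0041  0.095 ]
[0.46603306 0.13396138 0.078     ] [0.48606115 0.19628134 0.078     ] [ 0.45664753 -0.13698106  0.11      ] [ 0.47005486 -0.26464881  0.086     ]
```

Emit:
send_rows:
  increments:
    - [-0.035,-0.038,-0.002,0,0,0,0.085]
    - [-0.035,-0.038,-0.002,0,0,0,0.085]
    - [-0.035,-0.038,-0.002,0,0,0,0.085]
    - [-0.035,-0.038,-0.002,0,0,0,0.085]
    - [-0.035,-0.038,-0.002,0,0,0,0.085]
    - [-0.035,-0.038,-0.002,0,0,0,0.085]
    - [-0.035,-0.038,-0.002,0,0,0,0.085]
    - [-0.035,-0.038,-0.002,0,0,0,0.085]
    - [-0.035,-0.038,-0.002,0,0,0,0.085]
    - [-0.035,-0.038,-0.002,0,0,0,0.085]

```text
time_s: 1.45
ee_pos: [0.399, 0.0369, 0.2515]
ee_rot: [[-0.916, 0.4, 0.0], [0.4, 0.916, -0.0], [-0.0, 0.0, -1.0]]
ft_force: [1.4, 2.1, 0.6]
gripper_width: 0.994
grasp_force: 0.0
```

Emit:
send_rows:
  increments:
    - [-0.035,-0.038,0,0,0,0,0.085]
    - [-0.034,-0.038,0,0,0,0,0.085]
    - [-0.034,-0.038,0,0,0,0,0.085]
    - [-0.034,-0.038,0,0,0,0.1,0.085]
    - [0,0,0,0,0,0.18,0.085]
    - [0,0,0,0,0,0.18,0.085]
    - [0,0,0,0,0,0.18,0.085]
    - [0,0,0,0,0,0.18,0.085]
    - [0,0,0,0,0,0.18,0.085]
    - [0,0,0,0,0,0.1,0.085]

```text
time_s: 2.7
ee_pos: [0.4634, -0.1555, 0.2512]
ee_rot: [[-0.054, 0.999, -0.0], [0.999, 0.054, 0.0], [0.0, -0.0, -1.0]]
ft_force: [0.1, 1.2, 0.6]
gripper_width: 0.992
grasp_force: 0.0
```

Run:
```python
from h import *
a=snap("wrist","w1");o=get_obs();print(o["ee_pos"],o["ee_rot"],o["joints"],a["c"])
print(proj(a,[.462,-.156,.112]),proj(a,[.47,-.269,.086]))
```

```text
[ 0.46344189 -0.15551576  0.25122838] [[-5.01927266e-02  9.98739529e-01 -2.07144230e-04]
 [ 9.98739550e-01  5.01927321e-02  2.12105113e-05]
 [ 3.15809109e-05 -2.05818522e-04 -9.99999978e-01]] [-2.75861092e+01 -2.10205769e+00  9.13743216e+01 -4.41932616e-03
  9.07388181e+01 -3.04632062e+01] [ 0.45928452 -0.07924997  0.3945822 ]
(np.float64(272.4924004404345), np.float64(194.17166788463834)) (np.float64(274.2022113807615), np.float64(280.0990991369629))
```

View pics/w1.png

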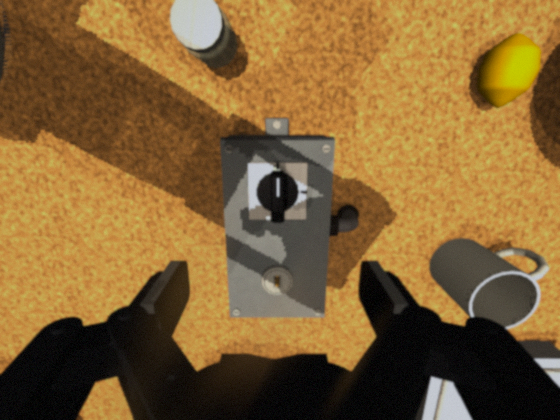

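The wrist view shows the isolator plate centred at about (277.5,191.5), the keyway face at (277,282), and lid screws at (229,148), (326,148), (236,313) and (319,313).

Run:
```python
from h import *
a=snap("wrist")
f=a["frame"]
g=cv2.cvtColor(f,cv2.COLOR_RGB2GRAY)
cs=cv2.HoughCircles(cv2.medianBlur(g,3)[240:320,240:320],cv2.HOUGH_GRADIENT,1,30,param1=80,param2=15,minRadius=10,maxRadius=22);print(cs)
for n,u,v,z in [("plate",277.5,191.5,.084),("kw",277,282,.086),("s1",229,148,.08),("s2",326,148,.08),("s3",236,313,.08),("s4",319,313,.08),("top1",278.5,174,.115),("top2",278,221,.115)]:
    print(n,onz(a,u,v,z).round(4))
cv2.imwrite("pics/w1c.png",cv2.resize(f[130:330,200:360,::-1],None,fx=3,fy=3,interpolation=cv2.INTER_CUBIC))
```

```text
[[[37.5 42.5 15.2]]]
plate [ 0.4676 -0.1603  0.084 ]
kw [ 0.4731 -0.2715  0.086 ]
s1 [ 0.414  -0.1167  0.08  ]
s2 [ 0.5161 -0.1115  0.08  ]
s3 [ 0.4239 -0.3225  0.08  ]
s4 [ 0.5288 -0.3171  0.08  ]
top1 [ 0.4668 -0.1348  0.115 ]
top2 [ 0.469 -0.183  0.115]
```

View pics/w1c.png

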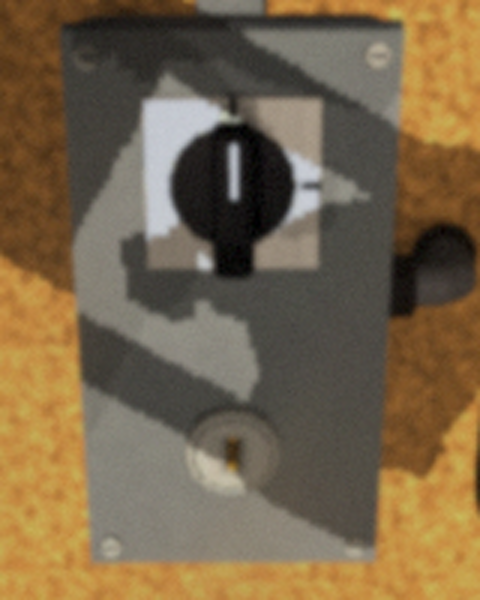

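Emit:
send_rows:
  increments:
    - [-0.0057,0.0039,0.03,0,0,0,0.085]
    - [0,0,0.04,0,0,0,0.07]
    - [0,0,0.04,0,0,0,0.05]
    - [0,0,0.03,0,0,0,0.04]
    - [0,0,0.018,0,0,0,0.03]
    - [0,0,0,0,0,0,0.0]
    - [0,0,0,0,0,0,0.0]
    - [0,0,0,0,0,0,0.0]
    - [0,0,0,0,0,0,0.0]
    - [0,0,0,0,0,0,0.0]
  grip_force: 80

```text
time_s: 4.05
ee_pos: [0.4673, -0.1606, 0.0925]
ee_rot: [[-0.06, 0.998, -0.002], [0.998, 0.06, 0.001], [0.001, -0.001, -1.0]]
ft_force: [5.8, -0.1, -28.3]
gripper_width: 0.141
grasp_force: 79.6
```

Emit:
send_rows:
  increments:
    - [0,0,0,0,0,0.17,0.0]
    - [0,0,0,0,0,0.17,0.0]
    - [0,0,0,0,0,0.17,0.0]
    - [0,0,0,0,0,0.17,0.0]
    - [0,0,0,0,0,0.17,0.0]
    - [0,0,0,0,0,0.17,0.0]
    - [0,0,0,0,0,0.17,0.0]
    - [0,0,0,0,0,0.17,0.0]
    - [0,0,0,0,0,0.17,0.0]
    - [0,0,0,0,0,0,0.0]

```text
time_s: 5.3
ee_pos: [0.4657, -0.1591, 0.0924]
ee_rot: [[0.995, 0.098, -0.005], [0.098, -0.995, 0.004], [-0.005, -0.004, -1.0]]
ft_force: [-9.6, 14.4, -13.6]
gripper_width: 0.143
grasp_force: 81.7
```

Emit:
send_rows:
  increments:
    - [0,0,0,0,0,0.02,0.0]
    - [0,0,0,0,0,0,0.04]
    - [0,0,0,0,0,0,0.05]
    - [0,0,0,0,0,0,0.06]
    - [0,0,-0.03,0,0,0,0.06]
    - [0,0,-0.06,0,0,0,0.06]
    - [0,0,-0.06,0,0,0,0.06]
    - [0,0,0,0,0,0,0.06]

```text
time_s: 6.3
ee_pos: [0.4691, -0.1617, 0.2483]
ee_rot: [[0.997, 0.08, 0.007], [0.08, -0.997, -0.004], [0.007, 0.004, -1.0]]
ft_force: [0.8, -0.1, -1.3]
gripper_width: 0.704
grasp_force: 0.0
```

Run:
```python
from h import *
a=snap("top");b=snap("wrist")
o=get_obs();print(o["ee_pos"],o["ee_rot"],o["joints"],o["time_s"])
cv2.imwrite("pics/w2.png",np.hstack([cv2.resize(a["frame"][190:290,310:430],(480,400)),cv2.resize(b["frame"],(320,240))[[*range(240)]+[0]*160]])[:,:,::-1])
```

```text
[ 0.46785797 -0.16114586  0.24385289] [[ 9.96804864e-01  7.98668457e-02  1.16230683e-03]
 [ 7.98677470e-02 -9.96805186e-01 -7.50798970e-04]
 [ 1.09862953e-03  8.41230892e-04 -9.99999043e-01]] [-2.79295494e+01 -1.31047443e+00  9.14507208e+01 -6.81488650e-03
  8.97807663e+01  5.74895318e+01] 6.4
```

View pics/w2.png

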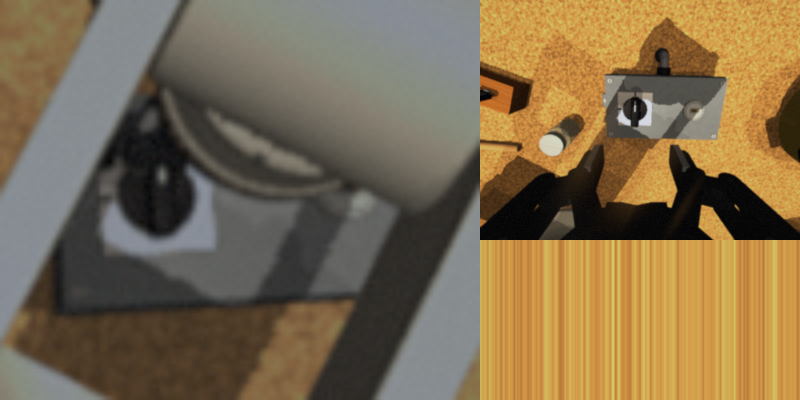

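Emit:
send_rows:
  increments:
    - [0.003,-0.036,0,0,0,0,0.06]
    - [0.003,-0.036,0,0,0,0,0.06]
    - [0.003,-0.036,0,0,0,0,0.06]
    - [0.003,-0.036,0,0,0,0,0.06]
    - [0.003,-0.036,0,0,0,0,0.06]
    - [0.003,-0.036,0,0,0,0,0.06]
    - [0.003,-0.036,0,0,0,0,0.06]
    - [0.002,-0.036,0,0,0,0,0.06]
    - [0,0,0,0,0,-0.17,0.06]
    - [0,0,0,0,0,-0.17,0.06]

```text
time_s: 7.65
ee_pos: [0.4672, 0.1283, 0.2419]
ee_rot: [[0.91, 0.414, -0.002], [0.414, -0.91, -0.0], [-0.002, -0.001, -1.0]]
ft_force: [-0.3, 0.1, 0.4]
gripper_width: 0.703
grasp_force: 0.0
```

Emit:
send_rows:
  increments:
    - [0,0,0,0,0,-0.17,0.06]
    - [0,0,0,0,0,-0.17,0.06]
    - [0,0,0,0,0,-0.17,0.06]
    - [0,0,0,0,0,-0.17,0.06]
    - [0,0,0,0,0,-0.17,0.06]
    - [0,0,0,0,0,0,0.06]
    - [0,0,0,0,0,0,0.06]

```text
time_s: 8.52
ee_pos: [0.4675, 0.1279, 0.2427]
ee_rot: [[0.3, 0.954, -0.001], [0.954, -0.3, -0.0], [-0.001, -0.001, -1.0]]
ft_force: [-0.7, 1.2, 0.7]
gripper_width: 0.702
grasp_force: 0.0
```

Run:
```python
from h import *
b=snap("wrist")
o=get_obs();print(o["ee_pos"],o["ee_rot"],o["joints"],o["time_s"])
print(proj(b,[.466,.13,.093]))
f=b["frame"];h=cv2.cvtColor(f,cv2.COLOR_RGB2HSV)
cv2.imwrite("pics/w3.png",cv2.resize(f[80:300,170:390,::-1],(600,600),interpolation=cv2.INTER_CUBIC))
```

```text
[0.46759836 0.12786369 0.24287855] [[ 2.99738406e-01  9.54021177e-01 -6.93961817e-04]
 [ 9.54021361e-01 -2.99738581e-01 -1.61165449e-04]
 [-3.61762381e-04 -6.13746923e-04 -9.99999746e-01]] [ 6.18121481e+00 -2.44137113e+00  9.26579782e+01 -4.89922786e-03
  8.98239171e+01  2.36231310e+01] 8.575
(np.float64(271.49257308919414), np.float64(189.51937969283108))
```

View pics/w3.png

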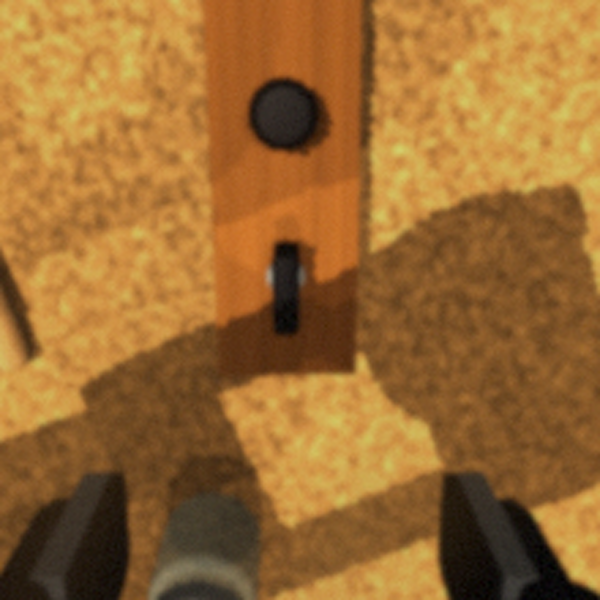

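The crop shows the shutter key head centred at crop u=286, v from 242 (bottom of near end) to 333 (top of far end). The collar is at (286,278), and the rack edges run parallel to the tool's x.

Run:
```python
from h import *
b=snap("wrist");o=get_obs();R=np.array(o["ee_rot"])
tx=R[:,0]
for v,z,s in [(333,.093,16),(242,.063,-16),(278,.058,0)]:
    P=onz(b,170+286/2.727,80+v/2.727,z)+tx*s/1000
    print(P,R.T@(P-o["ee_pos"]))
f=b["frame"];g=f.max(2)[80:300,170:390]
m=(g<45).astype(np.uint8)
n,l,st,c=cv2.connectedComponentsWithStats(m)
for i in range(1,n):
    if st[i,4]>60: print(st[i]*2.727,c[i]*2.727)
```

```text
[0.47017231 0.13130942 0.0929954 ] [0.00406782 0.00148009 0.1500043 ]
[0.46947657 0.12891742 0.0630046 ] [0.00158584 0.00154506 0.1799958 ]
[0.46948809 0.12884133 0.058     ] [0.00151812 0.00158108 0.1850004 ]
[250.884  81.81   68.175  65.448 722.655] [288.67095849 116.36572075]
[272.7   245.43   27.27   89.991 703.566] [285.05605814 290.04498837]
[  65.448  477.225   62.721  122.715 1783.458] [100.03586697 550.55377982]
[ 441.774  477.225   70.902  122.715 1848.906] [467.90573894 550.01337611]
[  0.    504.495  62.721  95.445 856.278] [ 26.00203185 562.82153503]
[ 499.041  501.768  100.899   98.172 1276.236] [538.01146154 560.62575   ]
```

Emit:
send_rows:
  increments:
    - [0.0022,0.0016,0.04,0,0,0,0.06]
    - [0,0,0.05,0,0,0,0.05]
    - [0,0,0.05,0,0,0,0.04]
    - [0,0,0.03,0,0,0,0.03]
    - [0,0,0.009,0,0,0,0.03]
    - [0,0,0,0,0,0,0.0]
    - [0,0,0,0,0,0,0.0]
    - [0,0,0,0,0,0,0.0]
    - [0,0,0,0,0,0,0.0]
  grip_force: 60

```text
time_s: 9.75
ee_pos: [0.4702, 0.1296, 0.0649]
ee_rot: [[0.297, 0.955, 0.001], [0.955, -0.297, 0.0], [0.0, 0.001, -1.0]]
ft_force: [0.8, 0.4, 1.8]
gripper_width: 0.105
grasp_force: 62.0
```

Emit:
send_rows:
  increments:
    - [0,0,-0.01,0,0,0,0.0]
    - [0,0,-0.015,0,0,0,0.0]
    - [0,0,-0.025,0,0,0,0.0]
    - [0,0,-0.04,0,0,0,0.0]
    - [0,0,-0.04,0,0,0,0.0]
    - [-0.035,0.0112,-0.01,0,0,0,0.0]
    - [-0.035,0.0112,0,0,0,0,0.0]
    - [-0.035,0.0112,0,0,0,0,0.0]
    - [-0.035,0.0112,0,0,0,0,0.0]
    - [-0.035,0.0112,0,0,0,0,0.0]

```text
time_s: 11.0
ee_pos: [0.4714, -0.0554, 0.2056]
ee_rot: [[0.296, 0.955, 0.001], [0.955, -0.296, -0.0], [-0.0, 0.001, -1.0]]
ft_force: [0.1, 1.0, -0.7]
gripper_width: 0.104
grasp_force: 61.7
```

Emit:
send_rows:
  increments:
    - [-0.035,0.0112,0,0,0,0,0.0]
    - [-0.035,0.0112,0,0,0,0,0.0]
    - [-0.035,0.0112,0,0,0,0,0.0]
    - [-0.035,0.0112,0,0,0,0,0.0]
    - [-0.035,0.0112,0,0,0,0,0.0]
    - [-0.03,0.01,0,0,0,0,0.0]
    - [0,0,0,0,0,-0.12,0.0]
    - [0,0,0,0,0,-0.12,0.0]
    - [0,0,0,0,0,-0.114,0.0]
    - [0,0,0,0,0,0,0.0]

```text
time_s: 12.25
ee_pos: [0.4738, -0.2696, 0.2054]
ee_rot: [[-0.052, 0.999, 0.001], [0.999, 0.052, -0.001], [-0.001, 0.001, -1.0]]
ft_force: [-0.6, -0.1, -0.8]
gripper_width: 0.108
grasp_force: 61.5
```

Run:
```python
from h import *
b=snap("wrist");c=snap("side")
o=get_obs();print(o["ee_pos"],o["ee_rot"],o["joints"],o["time_s"],o["gripper_width"])
p=proj(b,[.4733,-.2715,.086]);q=proj(c,o["ee_pos"]);print(p,q,proj(c,[.4733,-.2715,.086]))
w=cv2.resize(b["frame"][150:370,160:380],(440,440));
x,y=int(q[0]),int(q[1]);s=cv2.resize(c["frame"][y-40:y+70,x-45:x+45],(360,440),interpolation=cv2.INTER_CUBIC)
print(x-45,y-40)
cv2.imwrite("pics/w4.png",np.hstack([w,s])[:,:,::-1])
```

```text
[ 0.47376568 -0.26955745  0.20499999] [[-5.01938104e-02  9.98739377e-01  4.87593816e-04]
 [ 9.98739363e-01  5.01940496e-02 -4.91219279e-04]
 [-5.15074345e-04  4.62322970e-04 -9.99999760e-01]] [-3.77351022e+01  5.62026705e+00  8.87554266e+01 -5.17581990e-03
  8.55849875e+01 -4.06118152e+01] 12.35 0.10666671176388923
(np.float64(273.2010005595567), np.float64(201.1743101284194)) (np.float64(382.35925568434095), np.float64(137.04332306240957)) (np.float64(377.01782389058855), np.float64(185.6705736361738))
337 97
```

View pics/w4.png

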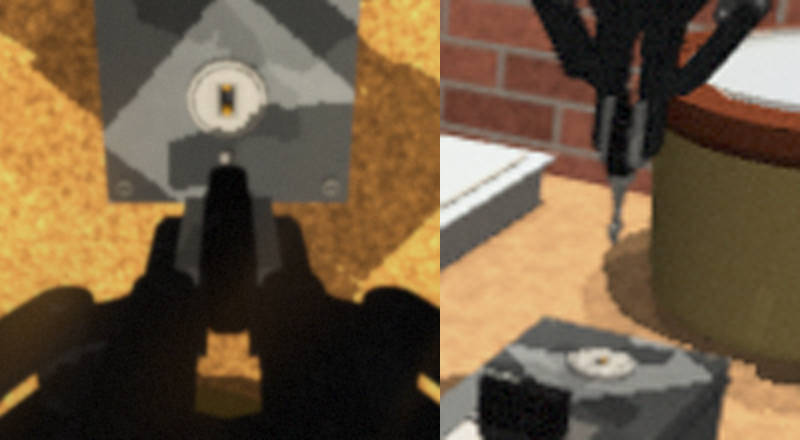

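The wrist crop shows the slot at crop (227,99) and the key's nose at (224,157). The side crop shows the key hanging upright, with its nose at (613,238) and the keyway at (601,361).

Run:
```python
from h import *
b=snap("wrist");c=snap("side");o=get_obs();R=np.array(o["ee_rot"]);e=np.array(o["ee_pos"])
P=lambda x:R.T@(x-e)
kw=onz(b,273.5,199.7,.086);no=onz(b,272,228.5,.1585)
print("kw",kw,P(kw),"nose",no,P(no), "side kw",onz(c,377.2,187.2,.086),"side nose",onz(c,380.25,156.5,.1585))
i=proj(c,[e[0],e[1],.1585]);print(i,proj(b,[e[0],e[1],.1585]))
```

```text
kw [ 0.47347049 -0.26986004  0.086     ] [-0.00027319 -0.00030155  0.11867138] nose [ 0.47248069 -0.2694882   0.1585    ] [ 0.00012684 -0.00125935  0.0461711 ] side kw [ 0.46919061 -0.26390875  0.086     ] side nose [ 0.47433084 -0.27228872  0.1585    ]
(np.float64(379.9621916684976), np.float64(156.90172970106502)) (np.float64(273.80636086976557), np.float64(228.6517103516208))
```

Emit:
send_rows:
  increments:
    - [-0.0003,0.0005,0.02,0,0,0,0.0]
    - [0,0,0.02,0,0,0,0.0]
    - [0,0,0.015,0,0,0,0.0]
    - [0,0,0.01,0,0,0,0.0]
    - [0,0,0,0,0,0,0.0]
    - [0,0,0,0,0,0,0.0]

```text
time_s: 13.2
ee_pos: [0.4745, -0.27, 0.14]
ee_rot: [[-0.053, 0.999, 0.001], [0.999, 0.053, -0.001], [-0.001, 0.001, -1.0]]
ft_force: [0.3, 0.1, -0.1]
gripper_width: 0.103
grasp_force: 61.5
```

Run:
```python
from h import *
b=snap("wrist");c=snap("side")
o=get_obs();print(o["ee_pos"],o["ft_force"],o["time_s"])
print(proj(b,[*o["ee_pos"][:2],.086]),proj(b,[*o["ee_pos"][:2],.093]),proj(c,[*o["ee_pos"][:2],.086]),proj(c,[*o["ee_pos"][:2],.093]))
w=cv2.resize(b["frame"][170:250,235:315],(480,480),interpolation=cv2.INTER_CUBIC)
s=cv2.resize(c["frame"][150:210,360:400],(320,480),interpolation=cv2.INTER_CUBIC)
cv2.imwrite("pics/w5.png",np.hstack([w,s])[:,:,::-1])
```

```text
[ 0.47447069 -0.27002778  0.13996869] [-0.33164708 -0.32016492 -0.59615951] 13.3
(np.float64(273.7937380677882), np.float64(224.8068016706368)) (np.float64(273.795135373421), np.float64(228.4565020368709)) (np.float64(376.2852886632246), np.float64(185.75647328880618)) (np.float64(376.60745495841905), np.float64(183.05455454044886))
```

View pics/w5.png

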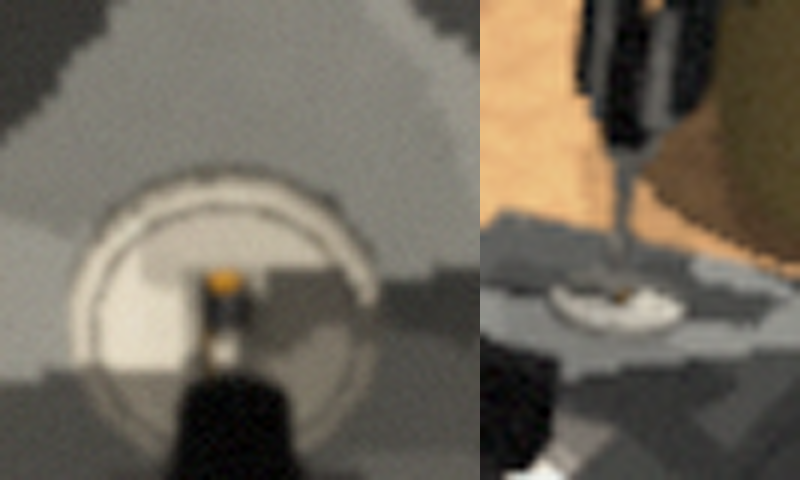

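The nose sits over the slot: crop slot centre (226,322), nose x≈224, so within about 0.3 mm. I'll start lowering it in.

Emit:
send_rows:
  increments:
    - [0.0002,0.0002,0.004,0,0,0,0.0]
    - [0,0,0.004,0,0,0,0.0]
    - [0,0,0.004,0,0,0,0.0]
    - [0,0,0.003,0,0,0,0.0]
    - [0,0,0,0,0,0,0.0]

```text
time_s: 13.92
ee_pos: [0.4743, -0.2699, 0.1241]
ee_rot: [[-0.053, 0.999, -0.0], [0.999, 0.053, -0.0], [-0.0, -0.0, -1.0]]
ft_force: [-0.5, -4.9, -1.5]
gripper_width: 0.105
grasp_force: 61.4
```

Emit:
send_rows:
  increments:
    - [-0.0004,0,0.003,0,0,0,0.0]
    - [0,0,0.003,0,0,0,0.0]
    - [0,0,0.003,0,0,0,0.0]
    - [0,0,0.003,0,0,0,0.0]
    - [0,0,0.003,0,0,0,0.0]
    - [0,0,0,0,0,0,0.0]

```text
time_s: 14.68
ee_pos: [0.4743, -0.2698, 0.1088]
ee_rot: [[-0.053, 0.999, -0.001], [0.999, 0.053, 0.001], [0.001, -0.001, -1.0]]
ft_force: [-2.7, -0.2, -2.5]
gripper_width: 0.102
grasp_force: 61.4
```

Now the last 13 mm, with small twists to ease it past the pins.

Emit:
send_rows:
  increments:
    - [0,0,0.0015,0,0,0.06,0.0]
    - [0,0,0.0015,0,0,-0.12,0.0]
    - [0,0,0.0015,0,0,0.12,0.0]
    - [0,0,0.0015,0,0,-0.12,0.0]
    - [0,0,0.0015,0,0,0.12,0.0]
    - [0,0,0.0015,0,0,-0.12,0.0]
    - [0,0,0.0015,0,0,0.12,0.0]
    - [0,0,0,0,0,-0.06,0.0]
    - [0,0,0,0,0,0,0.0]

```text
time_s: 15.8
ee_pos: [0.4744, -0.2705, 0.0994]
ee_rot: [[-0.054, 0.999, 0.0], [0.999, 0.054, -0.001], [-0.001, -0.0, -1.0]]
ft_force: [-6.1, -3.0, 6.9]
gripper_width: 0.104
grasp_force: 62.7
```

Emit:
send_rows:
  increments:
    - [0,0,0.0012,0,0,0.06,0.0]
    - [0,0,0.0012,0,0,-0.12,0.0]
    - [0,0,0.0012,0,0,0.12,0.0]
    - [0,0,0.001,0,0,-0.12,0.0]
    - [0,0,0.0005,0,0,0.12,0.0]
    - [0,0,0,0,0,-0.06,0.0]
    - [0,0,0,0,0,0,0.0]

```text
time_s: 16.68
ee_pos: [0.4745, -0.2707, 0.0956]
ee_rot: [[-0.054, 0.999, 0.001], [0.999, 0.054, -0.002], [-0.002, 0.001, -1.0]]
ft_force: [-13.4, -1.0, 25.8]
gripper_width: 0.102
grasp_force: 65.6
```

Emit:
send_rows:
  increments:
    - [0,-0.0007,0.0006,0,0,0.08,0.0]
    - [0,0,0.0006,0,0,-0.16,0.0]
    - [0,0,0,0,0,0.16,0.0]
    - [0,0,0,0,0,-0.16,0.0]
    - [0,0,0,0,0,0.08,0.0]
    - [0,0,0,0,0,0,0.0]

```text
time_s: 17.42
ee_pos: [0.4744, -0.2709, 0.0955]
ee_rot: [[-0.052, 0.999, 0.002], [0.999, 0.052, -0.003], [-0.003, 0.002, -1.0]]
ft_force: [-12.7, 3.6, 37.1]
gripper_width: 0.101
grasp_force: 67.2
```

Run:
```python
from h import *
c=snap("side");b=snap("wrist")
o=get_obs();print(o["ee_pos"],o["ft_force"],o["time_s"])
s=cv2.resize(c["frame"][140:210,340:410],(500,500),interpolation=cv2.INTER_CUBIC)
w=cv2.resize(b["frame"][170:240,250:292],(300,500),interpolation=cv2.INTER_CUBIC)
cv2.imwrite("pics/w6.png",np.hstack([s,w])[:,:,::-1])
```

```text
[ 0.4743443  -0.27085185  0.09546419] [-13.61932619   2.89305472  37.2891454 ] 17.525
```

View pics/w6.png

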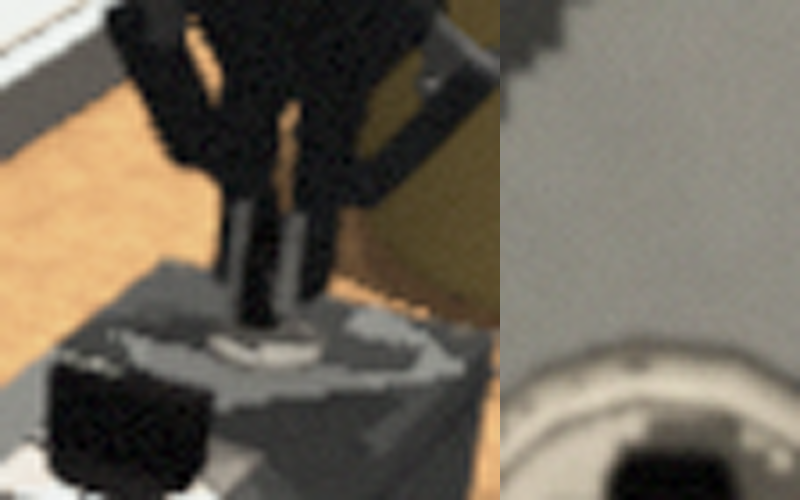

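Pressing harder no longer moves the key (37 N, beyond the pins' 20 N) and the picture shows no gap under the collar, so it is home. I'll ease the push a little and turn.

Emit:
send_rows:
  increments:
    - [0,-0.0004,-0.0005,0,0,0.16,0.0]
    - [0,0,0,0,0,0.16,0.0]
    - [0,0,0,0,0,0.16,0.0]
    - [0,0,0,0,0,0.16,0.0]
    - [0,0,0,0,0,0.16,0.0]
    - [0,0,0,0,0,0.16,0.0]
    - [0,0,0,0,0,0.16,0.0]
    - [0,0,0,0,0,0.16,0.0]
    - [0,0,0,0,0,0.16,0.0]
    - [0,0,0,0,0,0.16,0.0]
  grip_force: 80

```text
time_s: 18.77
ee_pos: [0.4724, -0.2697, 0.0955]
ee_rot: [[1.0, 0.019, -0.001], [0.019, -1.0, 0.0], [-0.001, -0.0, -1.0]]
ft_force: [-23.1, 13.7, 42.2]
gripper_width: 0.102
grasp_force: 80.7
```

Emit:
send_rows:
  increments:
    - [0,0,0,0,0,0.08,0.0]
    - [0,0,0,0,0,0,0.0]
    - [0,0,0,0,0,0,0.0]
    - [0,0,0,0,0,0,0.0]

```text
time_s: 19.27
ee_pos: [0.4726, -0.2694, 0.0955]
ee_rot: [[0.998, -0.056, -0.001], [-0.056, -0.998, 0.001], [-0.001, -0.0, -1.0]]
ft_force: [-23.8, 15.2, 44.2]
gripper_width: 0.104
grasp_force: 80.9
```

Run:
```python
from h import *
o=get_obs();R=np.array(o["ee_rot"]);print(o["ee_pos"],R[:,1],o["ft_force"],o["moment"],o["time_s"],o["joints"],o["grasp_force"],np.degrees(np.arctan2(R[1,1],R[0,1])))
```

```text
[ 0.47256224 -0.2693894   0.09546533] [-5.57491710e-02 -9.98444697e-01 -4.65151351e-04] [-23.8378899   15.20735377  44.17441316] [2.69786674 4.53420538 0.21394791] 19.275 [-3.77904538e+01  9.86678543e+00  9.70988719e+01 -2.08649315e-02
  7.31102308e+01  5.54114536e+01] 80.87505340576172 -93.1958494520197
```

Emit:
send_rows:
  increments:
    - [-0.0008,-0.0005,-0.0005,0,0,0.04,0.0]
    - [0,0,0,0,0,0,0.0]
    - [0,0,0,0,0,0,0.0]
    - [0,0,0,0,0,0,0.0]

```text
time_s: 19.77
ee_pos: [0.4724, -0.269, 0.0955]
ee_rot: [[0.995, -0.096, -0.0], [-0.096, -0.995, 0.0], [-0.0, -0.0, -1.0]]
ft_force: [-16.5, 11.9, 33.8]
gripper_width: 0.106
grasp_force: 79.4
```

Run:
```python
from h import *
c=snap("side");b=snap("wrist")
o=get_obs();R=np.array(o["ee_rot"]);print(o["ee_pos"],o["ft_force"],o["moment"],o["time_s"],np.degrees(np.arctan2(R[1,1],R[0,1])))
s=cv2.resize(c["frame"][120:220,330:430],(500,500),interpolation=cv2.INTER_CUBIC)
w=cv2.resize(b["frame"][170:240,250:292],(300,500),interpolation=cv2.INTER_CUBIC)
cv2.imwrite("pics/w7.png",np.hstack([s,w])[:,:,::-1])
```

```text
[ 0.47238626 -0.26902648  0.09552513] [-16.293425    10.30397799  33.45491507] [1.93446841 3.02698741 0.0900969 ] 19.875 -95.48644666929076
```

View pics/w7.png

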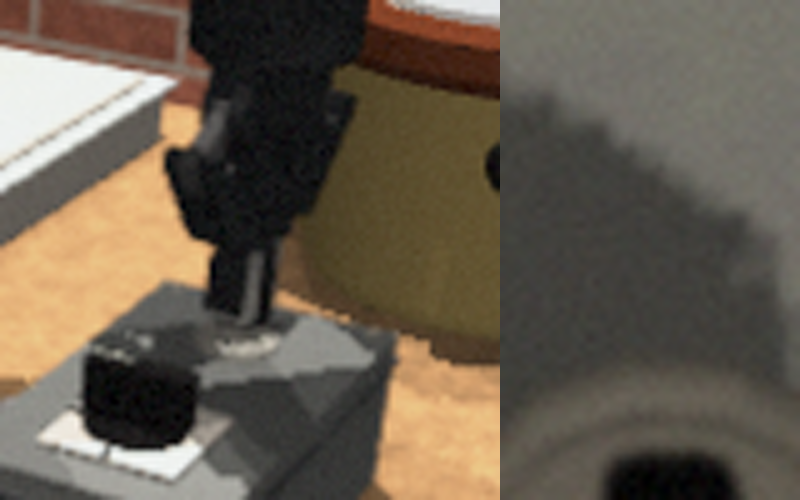

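The gripper has turned 98° with the collar still down, and the isolator bar is still on in the picture. With the key's lead of 0.15 to 0.25 rad, the barrel should be at about 1.47 rad or more, so I'm handing in.

```bash
python3 -c "
from bench import *
print(hand_in())"
```

```text
the job is handed in; nothing more can be done
None
```

The job is handed in, with the isolator on and the shutter key home, turned about 98° at the gripper and still held; no verdict was returned, and the barrel angle (about 1.47 rad or more) is inferred, not read directly.

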